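# Lock the weight case with the T-key

## Robot

A 6-joint arm with a two-finger parallel gripper is mounted at the origin on a cart in front of the work surface, level with it; the furniture and walls round the work are solid. World frame = base frame: x ahead of the robot, y to its left, z up, the work surface at z = 0. Lengths are in m, angles in rad, forces in N, time in s.
With the tool pointing down it reaches from about 0.3 to 0.775 m from the base axis. Payload 14.6 kg.
Tool frame: the origin (TCP) lies on the front face of the gripper's body, between the roots of the fingers; the fingertips stand 97 mm ahead of it and the grasp point (between the pads) lies 78 mm ahead of it; x points along the fingers, z is the direction in which the jaws open and shut, and the axes are right-handed (so a half turn about x gives the same grasp; the last joint's range is limited). The gripper opens to 94 mm and grips with 3 to 60 N. Pads are 16 mm wide; open, the fingers measure 119 mm over their backs; the gripper's body (75 mm by 177 mm) begins 78 mm behind the grasp point.
Start: joints at [-1.359, 0.3, 1.521, -0, 1.321, -0.067], TCP at [0.151, -0.529, 0.303] pointing down, gripper open.
Joint ranges: [-3.03, 3.03], [-0.79, 2.21], [0.23, 2.52], [-1.04, 4.18], [0, 3.07], [-2.55, 2.55]. Speed limits (rad/s): [2.22, 2.22, 2.57, 3.14, 3.14, 3.14].

## Interface

Orientations are given as a unit quaternion [w, x, y, z].
In Python, from rig import robot gives the robot as it stands.
- The arm moves only by the tool apply_moves, never from a script. Its argument "steps" is a list of rows, each an object with "slide": the shift along the tool's x, y, z normalised to -1 to 1, where 1 is 300 mm, a list of three; "rotation": the turn, a rotation vector about the tool's x, y, z normalised to -1 to 1, where 1 is 90 degrees, a list of three. A call has 1 to 20 rows; each row is the pose to reach, as a shift and turn from the pose commanded when the call began, along the tool's axes at that moment; what a row does not reach only later rows make up. A row lasts 1/12 s, in which the tool goes at most 41.7 mm and 7.16 degrees, less where a joint would pass 70% of its speed; a pose out of reach is approached as far as the arm can. A call with a number of a shift or a turn outside -1 to 1 is refused whole. A call with a gripper value outside its range is refused whole. "fingers" is the closure, from 0 (fully open) to 1 (shut), set as the call begins (left out, the last holds). The fingers move at their own pace and stop on an object; the grip force is fixed at half the most. Time passes only in rows, so rows that repeat a pose let the fingers close. It gives the time, the measured TCP pose, the force and the opening at its end, in the units of the state.
- robot.observe(): the state, without advancing time (a new reading comes with each control period).
- robot.camera(name): name is "scene" or "top" or "wrist"; returns a dict with "pixels" (480x640x3 uint8, blue, green, red), "K" (3x3 intrinsics, pixels), "k1" (the pictures are not rectified: a ray, as slopes to the right and down, at radius r is drawn at 1 + k1 r^2 times it, then the intrinsics apply), "world_from_camera" (4x4, takes a point from camera to world coordinates); the wrist camera has in their place "mount" (4x4, takes a point from camera to tool coordinates, whose origin is the TCP and whose axes are the tool frame's). Camera axes: x right, y down, z forward; pixel columns grow to the right and rows downward; lengths in m; the calibration is good to about 2 mm. A picture is of the moment at which its call begins: read the wrist's pose just before it. There is no depth.
- robot.close_job(): hands the job in, once; it reports no verdict.
The state is a dict: "time": time; "joint_pos": joint angles; "joint_vel": joint speeds; "joint_efforts": joint torques, N m; "tool_pos": TCP position; "orientation": TCP orientation; "ft_force": force on the tool from outside, world axes, zero at the start; "torque": the same for the moment, N m; "gripper_width": finger opening in m.
Only numpy, scipy, OpenCV 4.12 (cv2) and the standard library are available. Lean on these libraries where they do the work, as an engineer would, in place of code of your own. Each camera call takes 0.05 s, during which the arm holds its last target. There are 200 camera calls.

## Task

The calibration weights are packed: shut the lid of their case and lock it with the T-key that stands in the wooden key stand. Set the key in the lock, turn it gently back and forth, pressing only lightly, until it drops into the square drive hidden inside, then turn it clockwise as far as it goes and leave the key standing in the lock for the calibration engineer.

Things in the scene. Friction and masses are not known exactly. Their poses are not given: they have to be found in the camera images.
- case: Fixed dark carrying case with aluminium edges, 170 (x) x 230 (y) x 72 mm high without its lid; origin at the centre of its underside, z up. Its front, with the carry handle, looks along -x of the case, towards the robot; the lid is hinged along the top of its rear (+x) edge. Three metal weights are fixed in the foam inside.
- lid (a joint): Angle of the lid in rad: 0 is fully shut, 0.95 to 1.3 at the start (raised, leaning forward over the case). The stiff hinge holds it where it is left; moving it takes about 5 N near its front edge. The lid is a plate 14 mm thick, 170 x 230 mm; shut, its outer face is 86 mm above the worktop.
- hinge (a point): Middle of the hinge line, at the rear edge and on the underside of the lid, 72 mm above the worktop. Axes of the lid: y is the hinge line (the case's y), -x runs along the lid to its front edge 170 mm away, z is the normal of its outer face. Opening by angle a turns the lid by +a about y.
- lock (a point): Centre of the lock's mouth, on the lid's middle line 128 mm from the hinge line (42 mm behind the front edge), 10 mm above the outer face; axes of the lid, z is the axis of the bore. A dished steel ring, 54 mm outside, narrows from 42 mm at the mouth to a round bore of 29.6 mm.
- bolt (a joint): Angle of the lock's tongue under the lid in rad: 0 at the start (unlocked), 0.8 at its stop (locked). It grows as the engaged key is turned clockwise seen from above, after some free turning. The stop comes when the recess stands 1.28 rad (73 degrees) clockwise of square with the lid, so the engaged key turns by 0.83 to 1.73 rad.
- key: Loose steel T-key, about 0.2 kg, 88 mm tall, at the start upright in the stand. Origin at the centre of its lower end, z up the shank. The lower 46 mm are 20 mm square (sides along the key's x and y), above that round, 25 mm at most. Resting on the drive it reaches 26 mm below the lock's mouth; dropped into the recess, 40 mm.
- stand: Fixed wooden key stand, 78 x 62 x 45 mm high, origin at the centre of its underside. In the middle of its top a round bore of 30.5 mm, 37 mm deep, in which the key stands with its lower end 8 mm above the worktop.
- drive_face (a point): Centre of the upper face of the drive, 26 mm down in the bore; axes of the lid (not of the drive). The drive is a disc with a square recess 22.6 mm wide, 14 mm deep, hidden at an unknown angle up to 0.45 rad (26 degrees) either way from square with the lid. It turns only once the key has dropped in (about 0.1 Nm), and stays where it is left.
- key_grip (a point): Centre of the key's black handle, 76 mm above its lower end; axes of the key. The handle is a bar 90 mm long along x, 16 mm thick along y and 24 mm high along z: grasp it across the 16 mm, from above.
Mind the look-alikes: they are no part of the job. Leave any blue look-alike of the key alone.

How it is judged:
On the way, in this order (a step that is already met when the one before it is completed fails the run):
1. the lid is shut (value of joint lid below 0.03 rad), for 0.2 s.
2. the key has dropped into the drive, its lower end at least 36 mm below the mouth of the lock, the lid shut (value of joint lid below 0.03 rad and horizontal distance between key and lock below 0.006 m and z of key in the frame of lock below -0.036 m), for 0.2 s.
At the end, for the whole second after the job is handed in: The lid is shut (within 0.03 rad), the tongue of the lock is turned to its stop (more than 0.72 of 0.8 rad), and the key stands still and released in the lock, still engaged (lower end at least 34 mm below the mouth, within 8 mm of its centre, tilted less than 0.2 rad) (value of joint lid below 0.03 rad and value of joint bolt above 0.72 rad and horizontal distance between key and lock below 0.008 m and z of key in the frame of lock below -0.034 m and angle between key's own z axis and vertical below 0.2 rad and linear speed of key below 0.02 m/s); the robot touches nothing.
It fails at once if the key is pressed or jammed against the lock or lid with more than 80 N (contact force between key and lid above 80 N).
It also fails if it takes over 72 s, if anything falls off the work surface, if the arm or the gripper's body presses on something with over 40 N, if the wrist force passes 120 N, or if a joint passes its speed limit or range.

## Working session

There is one attempt and no reset: what is moved stays moved. The work goes in short steps, Python scripts to look and compute and a tool call to move; the robot and the scene stay as the last step left them, time stands still between calls to the robot, and variables do not carry over. Pictures are saved under pics/ and viewed, about 8 in all and at most 12, crops included, and the job is handed in when it is done.

Besides the shell and the picture viewer there is one more tool, called after ">>>" as name([rows], argument=value, ...), one row to a line, values as JSON. apply_moves: Moves the arm, as the interface text tells. Scaled input: -1 to 1 covers 300 mm each way for a shift and 90 degrees each way for a turn. Its arguments: {"type":"object","properties":{"steps":{"type":"array","items":{"type":"object","properties":{"slide":{"type":"array","items":{"type":"number","minimum":-1,"maximum":1}},"rotation":{"type":"array","items":{"type":"number","minimum":-1,"maximum":1}}}}},"fingers":{"type":"number"}},"required":["steps"]}

```bash
mkdir -p pics; ls; cat > h.py <<'E'
import numpy as np, cv2
from rig import robot
from scipy.spatial.transform import Rotation as R
def pose(s=None):
    s=s or robot.observe(); q=s["orientation"]; T=np.eye(4); T[:3,:3]=R.from_quat([q[1],q[2],q[3],q[0]]).as_matrix(); T[:3,3]=s["tool_pos"]; return T
def shot(name,fn=None):
    T=pose(); c=robot.camera(name); c["T"]=c["world_from_camera"] if "world_from_camera" in c else T@np.array(c["mount"])
    c["T"]=np.array(c["T"]);c["K"]=np.array(c["K"])
    if fn: cv2.imwrite("pics/"+fn,c["pixels"]); np.savez("pics/"+fn[:-4],K=c["K"],k1=c["k1"],T=c["T"],pixels=c["pixels"])
    return c
def load(fn): 
    d=np.load("pics/"+fn+".npz"); return {k:d[k] for k in d}
def ray(c,uv):
    p=cv2.undistortPoints(np.array([[uv]],float),c["K"],np.array([float(c["k1"]),0,0,0,0]))[0,0] 
    return c["T"][:3,3],c["T"][:3,:3]@np.array([p[0],p[1],1])
def plane(c,uv,z):
    o,d=ray(c,uv); return o+d*(z-o[2])/d[2]
def proj(c,X):
    X=np.atleast_2d(X); T=np.linalg.inv(c["T"]); P=X@T[:3,:3].T+T[:3,3]
    return cv2.projectPoints(P.reshape(-1,1,3),np.zeros(3),np.zeros(3),c["K"],np.array([float(c["k1"]),0,0,0,0]))[0][:,0]
def tri(c1,u1,c2,u2):
    o,d=ray(c1,u1);p,e=ray(c2,u2); A=np.stack([d,-e],1); t=np.linalg.lstsq(A,p-o,rcond=None)[0]
    a,b=o+d*t[0],p+e*t[1]; return (a+b)/2,np.linalg.norm(a-b)
E
python3 - <<'E'
from h import *
for n in("scene","top"):
    c=shot(n,n+"0.png");print(n,c["T"].round(3).tolist(),c["K"][0],c["k1"])
print(robot.observe()); print(pose().round(3))
E
```

```text
pics
scene [[0.967, 0.211, -0.142, 0.698], [0.254, -0.819, 0.515, -0.504], [-0.008, -0.534, -0.845, 0.869], [0.0, 0.0, 0.0, 1.0]] [460.55797022   0.         315.1912519 ] 0.014276868974348792
top [[-0.006, -0.999, 0.045, 0.511], [-1.0, 0.006, -0.009, -0.01], [0.009, -0.045, -0.999, 1.014], [0.0, 0.0, 0.0, 1.0]] [544.02612524   0.         323.03404358] -0.06900716783471939
{'time': 0.1, 'joint_pos': array([-1.35862577e+00,  3.00399177e-01,  1.52149334e+00,  3.26577999e-05,
        1.32068860e+00, -6.65941833e-02]), 'joint_vel': array([-8.69193499e-04, -2.26821591e-03, -1.05259530e-03, -2.22302884e-04,
       -1.84281947e-05, -3.36063547e-04]), 'joint_efforts': array([ 1.75660211e-03, -5.32641506e+01, -3.53285623e+01,  7.09802750e-02,
        2.34495598e-02, -7.25032783e-05]), 'tool_pos': array([ 0.15132155, -0.52864301,  0.30216285]), 'orientation': array([ 0.56435784,  0.42592443,  0.56487207, -0.42545053]), 'ft_force': array([0.20882448, 0.63376677, 0.07741674]), 'torque': array([ 0.02198933,  0.03161706, -0.00218388]), 'gripper_width': 0.09428482048289581}
[[-0.     0.961  0.275  0.151]
 [ 0.001  0.275 -0.961 -0.529]
 [-1.     0.    -0.001  0.302]
 [ 0.     0.     0.     1.   ]]
```

View pics/scene0.png

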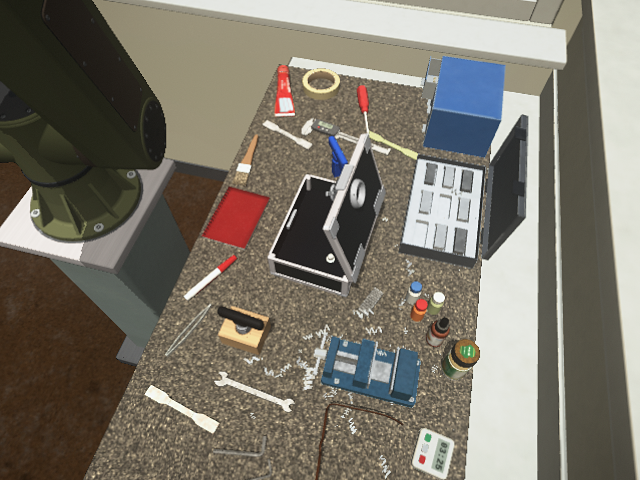

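View pics/top0.png

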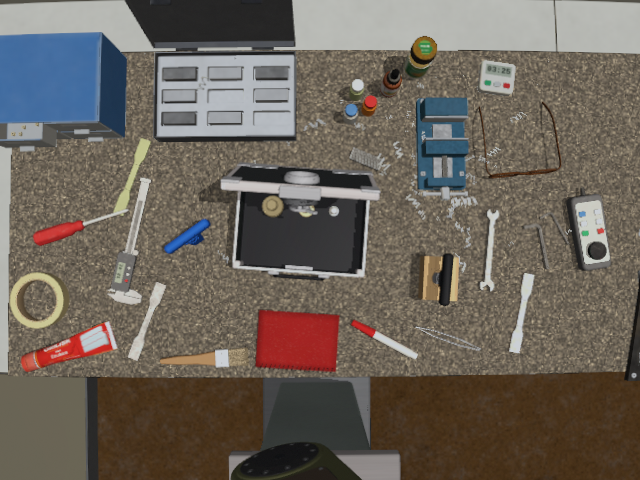

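Top view: the open case is at about (300,230), with its lid leaning at (300,185). Two things could be the key:
- The black-handled T-key standing upright in the wooden stand, at (446,279) in top and (241,317) in scene.
- A blue look-alike lying on the worktop at (187,236).

The black one in the stand fits the description. I'll confirm it in an enlarged crop.

```bash
python3 - <<'E'
from h import *
a=cv2.imread("pics/top0.png")[155:310,215:475]; s=cv2.imread("pics/scene0.png")[290:360,200:290]
a=cv2.resize(a,None,fx=3,fy=3,interpolation=cv2.INTER_CUBIC); s=cv2.resize(s,None,fx=1.5,fy=1.5)
a[:105,-135:]=s
cv2.imwrite("pics/crop1.png",a)
c=load("top0")
im=c["pixels"]; g=im.max(2)
m=np.zeros_like(g); m[240:315,430:470]=(g[240:315,430:470]<45)
n,l,st,ce=cv2.connectedComponentsWithStats(m); i=1+st[1:,4].argmax(); print(st[i],ce[i])
ct=max(cv2.findContours((l==i).astype(np.uint8),0,2)[0],key=cv2.contourArea); r=cv2.minAreaRect(ct); print(r)
for p in cv2.boxPoints(r): print(p,plane(c,p.tolist(),0.096).round(4))
print(plane(c,r[0],.096))
hsv=cv2.cvtColor(im,cv2.COLOR_BGR2HSV); w=np.zeros_like(g)
w[240:315,410:475]=cv2.inRange(hsv,(10,70,110),(25,255,255))[240:315,410:475]
r=cv2.minAreaRect(cv2.findNonZero(w));print(r)
print(plane(c,r[0],.045))
E
```

```text
[439 254  14  52 412] [444.89563107 277.88592233]
((444.5460510253906, 279.2370910644531), (11.931711196899414, 51.348968505859375), 6.115502834320068)
[435.87897 304.1299 ] [ 0.4355 -0.2088  0.096 ]
[441.3493  253.07315] [ 0.5217 -0.2193  0.096 ]
[453.21313 254.34427] [ 0.5194 -0.2396  0.096 ]
[447.7428  305.40103] [ 0.4331 -0.229   0.096 ]
[ 0.47738763 -0.22414342  0.096     ]
((440.5701599121094, 278.02716064453125), (35.19821548461914, 44.80637741088867), 2.726310968399048)
[ 0.47776787 -0.228883    0.045     ]
```

View pics/crop1.png

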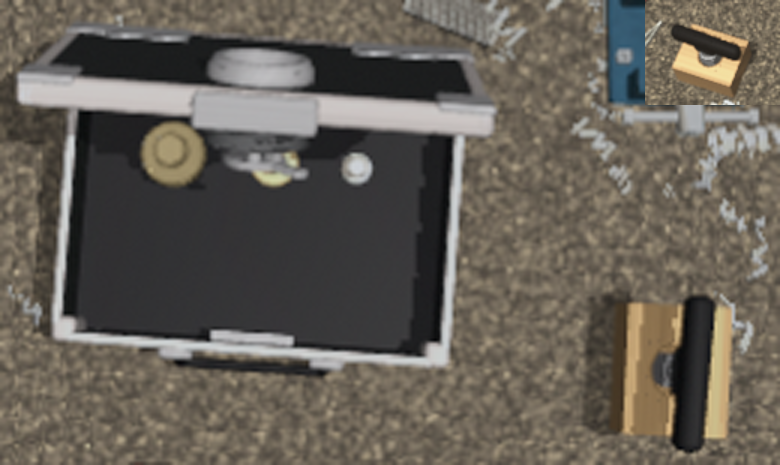

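The crop shows the black-handled T-key with a steel shank, upright in the wooden stand and matching the description. It also shows the lid's lock ring at crop (260,68), and the case's front rim corners at crop (62,335) and (440,358). Next I'll work out the case pose and lid angle.

```bash
python3 - <<'E'
from h import *
c=load("top0"); f=lambda u,v:(215+u/3,155+v/3)
A=plane(c,f(56,338),.072);B=plane(c,f(446,362),.072); print(A,B,np.linalg.norm(A-B))
y=(A-B)/np.linalg.norm(A-B); x=np.array([y[1],-y[0],0]); M=(A+B)/2; H=M+.17*x; print("yaw",np.degrees(np.arctan2(x[1],x[0])),"hinge",H)
from scipy.optimize import minimize_scalar
L=np.array(f(19,103));Rr=np.array(f(494,133))
def pts(a): 
    m=H+.17*(-np.cos(a)*x+np.array([0,0,np.sin(a)])); return np.array([m+.115*y,m-.115*y])
r=minimize_scalar(lambda a:((proj(c,pts(a))-[L,Rr])**2).sum(),bounds=(.8,1.5),method="bounded");print(r.x,r.fun,proj(c,pts(r.x)),L,Rr,pts(r.x))
s=load("scene0");print(proj(s,pts(r.x)))
E
```

```text
[0.49897877 0.13596977 0.072     ] [ 0.4838271  -0.08891169  0.072     ] 0.22539132036179332
yaw -3.854548610462276 hinge [0.66101838 0.01210099 0.072     ]
1.2418121523899477 1.3205937011227937 [[220.31648605 189.41637482]
 [379.15667701 199.19322634]] [221.33333333 189.33333333] [379.66666667 199.33333333] [[ 0.61394945  0.13053304  0.23288307]
 [ 0.59848797 -0.09894668  0.23288307]]
[[360.04068182 133.19887524]
 [322.43551766 229.35008761]]
```

```bash
cat >> h.py <<'E'
def go(p,yaw):
    """normalised slide/rotation from now to tool-down pose at TCP p, tool y at yaw (deg)"""
    T=pose(); y=np.radians(yaw); Y=np.array([np.cos(y),np.sin(y),0]); X=np.array([0,0,-1.]); D=np.stack([X,Y,np.cross(X,Y)],1)
    s=T[:3,:3].T@(np.array(p)-T[:3,3])/.3; r=R.from_matrix(T[:3,:3].T@D).as_rotvec()/(np.pi/2)
    print("slide",s.round(4).tolist(),"rot",r.round(4).tolist()); return s,r
def st():
    s=robot.observe(); T=pose(s); print("t",round(s["time"],2),"p",s["tool_pos"].round(4),"yaw",np.degrees(np.arctan2(T[1,1],T[0,1])).round(2),"F",s["ft_force"].round(1),"M",s["torque"].round(2),"w",round(s["gripper_width"],4),"j",s["joint_pos"].round(2))
E
python3 - <<'E'
from h import *
go([.40,-.29,.37],106)
E
```

```text
slide [-0.2255, 1.0158, -0.5369] rot [-1.0003, -0.0004, -0.0005]
```

>>> apply_moves([
  {"slide": [-0.23, 0.1, -0.05], "rotation": [-0.08, 0, 0]},
  {"slide": [-0.23, 0.3, -0.15], "rotation": [-0.2, 0, 0]},
  {"slide": [-0.23, 0.99, -0.53], "rotation": [-1, 0, 0]},
  {"slide": [-0.23, 0.99, -0.53], "rotation": [-1, 0, 0]},
  {"slide": [-0.23, 0.99, -0.53], "rotation": [-1, 0, 0]},
  {"slide": [-0.23, 0.99, -0.53], "rotation": [-1, 0, 0]},
  {"slide": [-0.23, 0.99, -0.53], "rotation": [-1, 0, 0]},
  {"slide": [-0.23, 0.99, -0.53], "rotation": [-1, 0, 0]},
  {"slide": [-0.23, 0.99, -0.53], "rotation": [-1, 0, 0]},
  {"slide": [-0.23, 0.99, -0.53], "rotation": [-1, 0, 0]},
  {"slide": [-0.23, 0.99, -0.53], "rotation": [-1, 0, 0]},
  {"slide": [-0.23, 0.99, -0.53], "rotation": [-1, 0, 0]},
  {"slide": [-0.23, 0.99, -0.53], "rotation": [-1, 0, 0]},
  {"slide": [-0.23, 0.99, -0.53], "rotation": [-1, 0, 0]},
], fingers=1)

```text
time: 1.27
tool_pos: [0.3931, -0.294, 0.3714]
orientation: [0.7, -0.099, 0.7, 0.1]
ft_force: [0.3, -0.3, 0.2]
gripper_width: 0.0042
```

```bash
python3 - <<'E'
from h import *
st(); go([.66,-.048,.37],176)
E
```

```text
t 1.27 p [ 0.3931 -0.294   0.3714] yaw 106.18 F [ 0.3 -0.3  0.2] M [-0.03 -0.04  0.01] w 0.0042 j [-0.72  0.12  1.58 -0.    1.44 -1.  ]
slide [0.0045, 0.5398, 1.0828] rot [-0.7758, 0.0, -0.0004]
```

>>> apply_moves([
  {"slide": [0, 0.53, 0.99], "rotation": [-0.78, 0, 0]},
  {"slide": [0, 0.53, 0.99], "rotation": [-0.78, 0, 0]},
  {"slide": [0, 0.53, 0.99], "rotation": [-0.78, 0, 0]},
  {"slide": [0, 0.53, 0.99], "rotation": [-0.78, 0, 0]},
  {"slide": [0, 0.53, 0.99], "rotation": [-0.78, 0, 0]},
  {"slide": [0, 0.53, 0.99], "rotation": [-0.78, 0, 0]},
  {"slide": [0, 0.53, 0.99], "rotation": [-0.78, 0, 0]},
  {"slide": [0, 0.53, 0.99], "rotation": [-0.78, 0, 0]},
  {"slide": [0, 0.53, 0.99], "rotation": [-0.78, 0, 0]},
  {"slide": [0, 0.53, 0.99], "rotation": [-0.78, 0, 0]},
  {"slide": [0, 0.53, 0.99], "rotation": [-0.78, 0, 0]},
  {"slide": [0, 0.53, 0.99], "rotation": [-0.78, 0, 0]},
])

```text
time: 2.27
tool_pos: [0.6349, -0.0597, 0.3714]
orientation: [0.518, -0.482, 0.518, 0.482]
ft_force: [0.8, -0.1, -0.2]
gripper_width: 0.0003
```

```bash
python3 - <<'E'
from h import *
st(); print(pose().round(3));go([.665,-.048,.37],176);go([.665,-.048,.31],176)
# arc of tips at d=.15, outer face
H=np.array([.661,.0121,.072]);x=np.array([.9977,-.0672,0]);y=np.array([.0672,.9977,0]);z=np.array([0,0,1])
for a in (1.24,1.1,.9,.7,.5,.3,.15,.05,0,-.02):
    n=np.sin(a)*x+np.cos(a)*z; p=H-.055*y+.150*(-np.cos(a)*x+np.sin(a)*z)+.014*n + .097*z+ .012*x*np.sin(a)
    print(a,end=" ");go(p,176)
E
```

```text
t 2.27 p [ 0.6349 -0.0597  0.3714] yaw 175.87 F [ 0.8 -0.1 -0.2] M [ 0.07 -0.14 -0.  ] w 0.0003 j [-0.15  0.47  1.14 -0.    1.54 -1.65]
[[-0.    -0.997  0.072  0.635]
 [ 0.     0.072  0.997 -0.06 ]
 [-1.     0.     0.     0.371]
 [ 0.     0.     0.     1.   ]]
slide [0.0045, -0.0974, 0.046] rot [-0.0014, 0.0, -0.0003]
slide [0.2045, -0.0975, 0.046] rot [-0.0014, 0.0, -0.0003]
1.24 slide [0.1865, 0.0098, 0.0612] rot [-0.0014, 0.0, -0.0003]
1.1 slide [0.2078, 0.0789, 0.0608] rot [-0.0014, 0.0, -0.0003]
0.9 slide [0.254, 0.1722, 0.0604] rot [-0.0014, 0.0, -0.0003]
0.7 slide [0.3169, 0.2559, 0.06] rot [-0.0014, 0.0, -0.0003]
0.5 slide [0.3941, 0.3265, 0.0597] rot [-0.0014, 0.0, -0.0003]
0.3 slide [0.4824, 0.3812, 0.0594] rot [-0.0014, 0.0, -0.0003]
0.15 slide [0.5539, 0.4106, 0.0592] rot [-0.0014, 0.0, -0.0003]
0.05 slide [0.6032, 0.4242, 0.0592] rot [-0.0014, 0.0, -0.0003]
0 slide [0.6281, 0.4291, 0.0592] rot [-0.0014, 0.0, -0.0003]
-0.02 slide [0.6381, 0.4307, 0.0591] rot [-0.0014, 0.0, -0.0003]
```

>>> apply_moves([
  {"slide": [0, -0.1, 0.05]},
  {"slide": [0.1, -0.1, 0.06]},
  {"slide": [0.2, -0.1, 0.06]},
  {"slide": [0.2, -0.06, 0.06]},
  {"slide": [0.19, 0.01, 0.06]},
  {"slide": [0.208, 0.079, 0.06]},
  {"slide": [0.23, 0.125, 0.06]},
  {"slide": [0.254, 0.172, 0.06]},
  {"slide": [0.285, 0.215, 0.06]},
  {"slide": [0.317, 0.256, 0.06]},
  {"slide": [0.355, 0.292, 0.06]},
  {"slide": [0.394, 0.327, 0.06]},
  {"slide": [0.437, 0.355, 0.06]},
  {"slide": [0.482, 0.381, 0.06]},
  {"slide": [0.518, 0.397, 0.06]},
  {"slide": [0.554, 0.41, 0.06]},
  {"slide": [0.554, 0.41, 0.06]},
])

```text
validation failed for argument at $.st...
```

```bash
python3 - <<'E'
from h import *
st(); c=shot("scene","scene1.png"); cv2.imwrite("pics/crop2.png",cv2.resize(c["pixels"][120:320,180:460],None,fx=2,fy=2))
E
```

```text
t 2.27 p [ 0.6349 -0.0597  0.3714] yaw 175.87 F [ 0.8 -0.1 -0.2] M [ 0.07 -0.14 -0.  ] w 0.0003 j [-0.15  0.47  1.14 -0.    1.54 -1.65]
```

View pics/crop2.png

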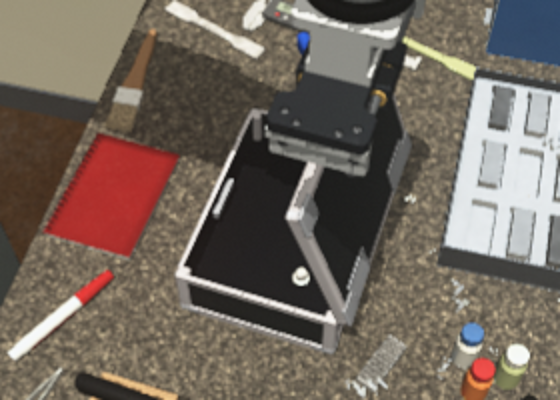

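The call was refused because "rotation" was left out of the rows, so the arm hasn't moved. The picture shows the gripper hovering above the still-open lid. I'll resend with rotation included.

>>> apply_moves([
  {"slide": [0, -0.1, 0.05], "rotation": [0, 0, 0]},
  {"slide": [0.1, -0.1, 0.06], "rotation": [0, 0, 0]},
  {"slide": [0.2, -0.1, 0.06], "rotation": [0, 0, 0]},
  {"slide": [0.2, -0.06, 0.06], "rotation": [0, 0, 0]},
  {"slide": [0.19, 0.01, 0.06], "rotation": [0, 0, 0]},
  {"slide": [0.208, 0.079, 0.06], "rotation": [0, 0, 0]},
  {"slide": [0.23, 0.125, 0.06], "rotation": [0, 0, 0]},
  {"slide": [0.254, 0.172, 0.06], "rotation": [0, 0, 0]},
  {"slide": [0.285, 0.215, 0.06], "rotation": [0, 0, 0]},
  {"slide": [0.317, 0.256, 0.06], "rotation": [0, 0, 0]},
  {"slide": [0.355, 0.292, 0.06], "rotation": [0, 0, 0]},
  {"slide": [0.394, 0.327, 0.06], "rotation": [0, 0, 0]},
  {"slide": [0.437, 0.355, 0.06], "rotation": [0, 0, 0]},
  {"slide": [0.482, 0.381, 0.06], "rotation": [0, 0, 0]},
  {"slide": [0.518, 0.397, 0.06], "rotation": [0, 0, 0]},
  {"slide": [0.554, 0.41, 0.06], "rotation": [0, 0, 0]},
  {"slide": [0.554, 0.41, 0.06], "rotation": [0, 0, 0]},
])

```text
time: 3.73
tool_pos: [0.5121, -0.0337, 0.204]
orientation: [0.517, -0.481, 0.518, 0.483]
ft_force: [0.1, 0.1, -0.5]
gripper_width: 0.0002
```

```bash
python3 - <<'E'
from h import *
st(); c=shot("scene","scene1.png"); cv2.imwrite("pics/crop3.png",cv2.resize(c["pixels"][120:320,180:460],None,fx=2,fy=2))
E
```

```text
t 3.73 p [ 0.5121 -0.0337  0.204 ] yaw 175.91 F [ 0.1  0.1 -0.5] M [ 0.07 -0.16  0.02] w 0.0002 j [-0.14  0.33  1.73  0.    1.09 -1.64]
```

View pics/crop3.png

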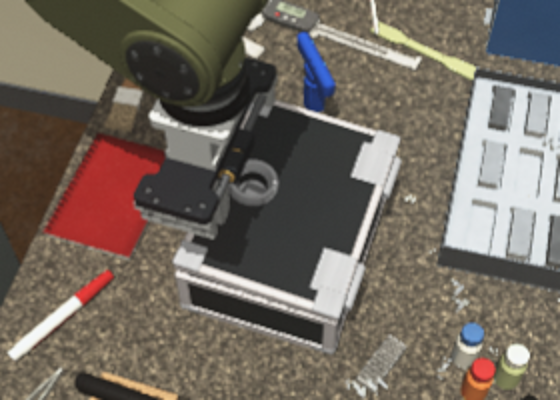

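The lid has followed down to nearly shut. I'll finish pressing it.

>>> apply_moves([
  {"slide": [0.02, 0.005, 0], "rotation": [0, 0, 0]},
  {"slide": [0.04, 0.01, 0], "rotation": [0, 0, 0]},
  {"slide": [0.055, 0.013, 0], "rotation": [0, 0, 0]},
  {"slide": [0.065, 0.015, 0], "rotation": [0, 0, 0]},
  {"slide": [0.071, 0.015, 0], "rotation": [0, 0, 0]},
  {"slide": [0.074, 0.015, 0], "rotation": [0, 0, 0]},
  {"slide": [0.074, 0.015, 0], "rotation": [0, 0, 0]},
])

```text
time: 4.37
tool_pos: [0.5089, -0.0331, 0.1835]
orientation: [0.516, -0.483, 0.516, 0.483]
ft_force: [-1.1, 0.9, 1.4]
gripper_width: -0.0
```

```bash
python3 - <<'E'
from h import *
st()
E
```

```text
t 4.37 p [ 0.5089 -0.0331  0.1835] yaw 176.17 F [-1.1  0.9  1.4] M [ 0.03 -0.01 -0.04] w -0.0 j [-0.14  0.35  1.76 -0.    1.04 -1.64]
```

>>> apply_moves([
  {"slide": [0.006, 0, 0], "rotation": [0, 0, 0]},
  {"slide": [0.012, 0, 0], "rotation": [0, 0, 0]},
  {"slide": [0.015, 0, 0], "rotation": [0, 0, 0]},
  {"slide": [0.015, 0, 0], "rotation": [0, 0, 0]},
])

```text
time: 4.7
tool_pos: [0.5091, -0.0331, 0.1829]
orientation: [0.517, -0.484, 0.516, 0.483]
ft_force: [-25.7, 2.7, 53.6]
gripper_width: 0.0006
```

```bash
python3 - <<'E'
from h import *
st()
E
```

```text
t 4.7 p [ 0.5091 -0.0331  0.1829] yaw 176.18 F [-25.7   2.7  53.6] M [ 0.51  4.99 -0.03] w 0.0006 j [-0.14  0.35  1.76 -0.    1.03 -1.64]
```

The lid is shut: the tips are at z=0.086 and the force is rising. I'll retreat upward, open the fingers and go above the key.

```bash
python3 - <<'E'
from h import *
print(np.array(robot.camera("wrist")["mount"]).round(3).tolist())
go([.477,-.226,.30],174)
E
```

```text
[[0.0, -0.238, 0.971, -0.082], [-0.001, -0.971, -0.238, 0.068], [1.0, -0.001, -0.0, -0.0], [0.0, 0.0, 0.0, 1.0]]
slide [-0.3903, 0.0633, -0.6488] rot [0.0242, -0.0002, 0.0012]
```

>>> apply_moves([
  {"slide": [-0.1, 0, 0], "rotation": [0, 0, 0]},
  {"slide": [-0.2, 0.02, -0.05], "rotation": [0.024, 0, 0]},
  {"slide": [-0.3, 0.063, -0.15], "rotation": [0.024, 0, 0]},
  {"slide": [-0.39, 0.063, -0.65], "rotation": [0.024, 0, 0]},
  {"slide": [-0.39, 0.063, -0.65], "rotation": [0.024, 0, 0]},
  {"slide": [-0.39, 0.063, -0.65], "rotation": [0.024, 0, 0]},
  {"slide": [-0.39, 0.063, -0.65], "rotation": [0.024, 0, 0]},
  {"slide": [-0.39, 0.063, -0.65], "rotation": [0.024, 0, 0]},
  {"slide": [-0.39, 0.063, -0.65], "rotation": [0.024, 0, 0]},
  {"slide": [-0.39, 0.063, -0.65], "rotation": [0.024, 0, 0]},
], fingers=0)

```text
time: 5.58
tool_pos: [0.477, -0.226, 0.2955]
orientation: [0.525, -0.473, 0.525, 0.473]
ft_force: [-0.4, 0.9, 0.5]
gripper_width: 0.064
```

```bash
python3 - <<'E'
from h import *
st(); w=shot("wrist","wrist1.png"); c=shot("top","top1.png"); 
a=cv2.resize(c["pixels"][150:300,220:385],None,fx=2,fy=2,interpolation=cv2.INTER_CUBIC)
b=cv2.resize(w["pixels"],(440,330)); o=np.zeros((330,780,3),np.uint8); o[:300,:330]=a; o[:,340:780]=b; cv2.imwrite("pics/crop4.png",o)
print(proj(w,[[.477,-.226,.096],[.477,-.226,.045]]))
E
```

```text
t 5.58 p [ 0.477  -0.226   0.2955] yaw 174.0 F [-0.4  0.9  0.5] M [ 0.02 -0.16 -0.  ] w 0.064 j [-0.51  0.26  1.59  0.    1.29 -1.98]
[[316.86916211 240.58235826]
 [316.86437844 225.28235183]]
```

View pics/crop4.png

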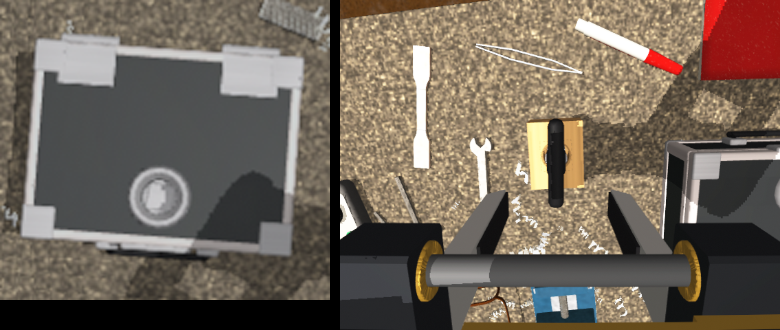

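The lid is shut flat, with the lock ring at top pixel about (300,248). The wrist view shows the key upright at about (313,235). I'll measure both.

```bash
cat > meas.py <<'E'
from h import *
def handle(w,guess,z=.096,half=50):
    im=w["pixels"]; g=im.max(2); u,v=[int(t) for t in guess]; m=np.zeros_like(g); m[v-80:v+80,u-half:u+half]=(g[v-80:v+80,u-half:u+half]<48)
    n,l,s,ce=cv2.connectedComponentsWithStats(m); i=l[v-5:v+6,u-5:u+6]; i=np.bincount(i[i>0]).argmax()
    ct=max(cv2.findContours((l==i).astype(np.uint8),0,2)[0],key=cv2.contourArea); r=cv2.minAreaRect(ct); b=cv2.boxPoints(r)
    P=np.array([plane(w,p.tolist(),z) for p in b]); e=P[1]-P[0],P[2]-P[1]; L=max(e,key=np.linalg.norm); print("rect",r,"len",[np.linalg.norm(t).round(4) for t in e],"c",P.mean(0).round(4),"yaw",np.degrees(np.arctan2(L[1],L[0])))
def ring(c,box,z=.096):
    u0,v0,u1,v1=box; k=4; s=cv2.resize(c["pixels"][v0:v1,u0:u1],None,fx=k,fy=k,interpolation=cv2.INTER_CUBIC); m=(s.max(2)>110).astype(np.uint8)
    cs=[q for q in cv2.findContours(m,0,1)[0] if len(q)>40]
    q=max(cs,key=cv2.contourArea); e=cv2.fitEllipse(cv2.convexHull(q)); uv=(u0+(e[0][0]+.5)/k-.5,v0+(e[0][1]+.5)/k-.5)
    print("ell",uv,np.array(e[1])/k,plane(c,uv,z).round(4)); return uv
E
python3 - <<'E'
from meas import *
w=load("wrist1");c=load("top1")
handle(w,(313,235)); ring(c,(282,230,318,266))
H=np.array([.661,.0121,.096])-.128*np.array([.9977,-.0672,0]); print(H,proj(c,H))
f=lambda u,v:(220+u/2,150+v/2)
for p in [(22,235),(290,253),(36,38),(303,60)]: print(plane(c,f(*p),.086).round(4))
E
```

```text
rect ((314.0, 237.0), (128.0, 26.0), 90.0) len [np.float64(0.0168), np.float64(0.088)] c [ 0.4759 -0.2278  0.096 ] yaw -5.719012445362628
ell (299.27860832214355, 247.9946346282959) [30.48303795 30.72535133] [0.5318 0.0214 0.096 ]
[0.5332944 0.0207016 0.096    ] [[299.70566055 247.12602548]]
[0.4995 0.1384 0.086 ]
[ 0.4828 -0.09    0.086 ]
[0.6685 0.1267 0.086 ]
[ 0.6482 -0.1028  0.086 ]
```

```bash
python3 - <<'E'
from h import *
go([.476,-.2275,.162],174.3)
E
```

```text
slide [0.4451, 0.0031, -0.0075] rot [-0.0024, 0.0002, -0.0002]
```

>>> apply_moves([
  {"slide": [0, 0.003, -0.008], "rotation": [-0.002, 0, 0]},
  {"slide": [0.13, 0.003, -0.008], "rotation": [-0.002, 0, 0]},
  {"slide": [0.25, 0.003, -0.008], "rotation": [-0.002, 0, 0]},
  {"slide": [0.35, 0.003, -0.008], "rotation": [-0.002, 0, 0]},
  {"slide": [0.42, 0.003, -0.008], "rotation": [-0.002, 0, 0]},
  {"slide": [0.445, 0.003, -0.008], "rotation": [-0.002, 0, 0]},
  {"slide": [0.445, 0.003, -0.008], "rotation": [-0.002, 0, 0]},
], fingers=0)

```text
time: 6.27
tool_pos: [0.4756, -0.228, 0.1609]
orientation: [0.524, -0.473, 0.525, 0.475]
ft_force: [0.1, -0.2, 0.4]
gripper_width: 0.094
```

>>> apply_moves([
  {"slide": [0, 0, 0], "rotation": [0, 0, 0]},
  {"slide": [0, 0, 0], "rotation": [0, 0, 0]},
  {"slide": [0, 0, 0], "rotation": [0, 0, 0]},
  {"slide": [0, 0, 0], "rotation": [0, 0, 0]},
  {"slide": [0, 0, 0], "rotation": [0, 0, 0]},
  {"slide": [0, 0, 0], "rotation": [0, 0, 0]},
  {"slide": [0, 0, 0], "rotation": [0, 0, 0]},
  {"slide": [0, 0, 0], "rotation": [0, 0, 0]},
  {"slide": [0, 0, 0], "rotation": [0, 0, 0]},
  {"slide": [0, 0, 0], "rotation": [0, 0, 0]},
  {"slide": [0, 0, 0], "rotation": [0, 0, 0]},
  {"slide": [0, 0, 0], "rotation": [0, 0, 0]},
], fingers=1)

```text
time: 7.27
tool_pos: [0.4759, -0.2287, 0.1622]
orientation: [0.525, -0.474, 0.525, 0.474]
ft_force: [0.4, 0.2, -0.3]
gripper_width: 0.0191
```

```bash
python3 - <<'E'
from h import *
st(); go([.476,-.2275,.27],176)
E
```

```text
t 7.27 p [ 0.4759 -0.2287  0.1622] yaw 174.2 F [ 0.4  0.2 -0.3] M [ 0.09 -0.15  0.02] w 0.0191 j [-0.52  0.41  1.72  0.    1.01 -1.99]
slide [-0.3592, -0.0, 0.0039] rot [-0.0201, 0.0001, -0.0]
```

>>> apply_moves([
  {"slide": [0, 0, 0], "rotation": [0, 0, 0]},
  {"slide": [0, 0, 0], "rotation": [0, 0, 0]},
  {"slide": [0, 0, 0], "rotation": [0, 0, 0]},
  {"slide": [0, 0, 0], "rotation": [0, 0, 0]},
])

```text
time: 7.6
tool_pos: [0.4759, -0.2287, 0.1622]
orientation: [0.525, -0.474, 0.525, 0.474]
ft_force: [0.4, 0.3, 0.4]
gripper_width: 0.0193
```

```bash
python3 - <<'E'
from h import *
st(); go([.476,-.2275,.27],174.2)
E
```

```text
t 7.6 p [ 0.4759 -0.2287  0.1622] yaw 174.19 F [0.4 0.3 0.4] M [ 0.11 -0.18 -0.01] w 0.0193 j [-0.52  0.41  1.72  0.    1.01 -1.99]
slide [-0.3593, -0.0, 0.004] rot [-0.0001, 0.0, -0.0]
```

>>> apply_moves([
  {"slide": [-0.03, 0, 0], "rotation": [0, 0, 0]},
  {"slide": [-0.08, 0, 0], "rotation": [0, 0, 0]},
  {"slide": [-0.15, 0, 0], "rotation": [0, 0, 0]},
  {"slide": [-0.23, 0, 0], "rotation": [0, 0, 0]},
  {"slide": [-0.31, 0, 0], "rotation": [0, 0, 0]},
  {"slide": [-0.36, 0, 0], "rotation": [0, 0, 0]},
  {"slide": [-0.36, 0, 0], "rotation": [0, 0, 0]},
  {"slide": [-0.36, 0, 0], "rotation": [0, 0, 0]},
])

```text
time: 8.27
tool_pos: [0.4758, -0.2287, 0.2705]
orientation: [0.525, -0.474, 0.525, 0.474]
ft_force: [0.1, 0.6, -3.8]
gripper_width: 0.0194
```

```bash
python3 - <<'E'
from h import *
st(); w=shot("wrist","wrist2.png"); c=shot("scene","scene2.png")
T=pose(); g=T[:3,3]-[0,0,.078]; print(proj(c,[g,g-[0,0,.076]]),proj(w,[g,g-[0,0,.076]]))
u,v=proj(c,g)[0].astype(int)
a=cv2.resize(c["pixels"][v-30:v+60,u-60:u+60],(400,300),interpolation=cv2.INTER_CUBIC)
b=w["pixels"][130:430,120:520]; cv2.imwrite("pics/crop5.png",np.hstack([a,b])); print(u-60,v-30)
E
```

```text
t 8.27 p [ 0.4758 -0.2287  0.2705] yaw 174.19 F [ 0.1  0.6 -3.8] M [ 0.06 -0.13 -0.  ] w 0.0194 j [-0.52  0.28  1.62 -0.    1.24 -1.99]
[[228.97612824 292.53892071]
 [236.15600979 311.23210558]] [[317.52974256 310.13624957]
 [317.43011689 257.86895513]]
168 262
```

View pics/crop5.png

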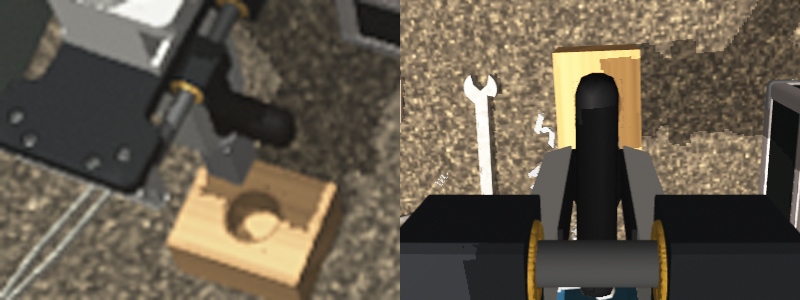

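The key is held: the stand's bore is empty, and the handle sits between the fingers with its end at wrist pixel about (317,203). I'll check for pitch by projecting where the handle end should be.

```bash
python3 - <<'E'
from h import *
w=load("wrist2"); T=np.eye(4); 
T=pose(); P=lambda x,y,z:(T@[x,y,z,1])[:3]
print(proj(w,[P(.066,.045,0),P(.078,.045,0),P(.09,.045,0),P(.066,.045,.008),P(.066,.045,-.008)]))
g=w["pixels"].max(2)[130:300,319]; print(np.round(g[60:100]).tolist())
g=w["pixels"].max(2)
for v in(210,215,220,230,240,250,260): r=np.where(g[v,270:365]<48)[0]+270; print(v,r.min(),r.max())
go([.532,.021,.27],176)
E
```

```text
[[317.65338394 202.8924594 ]
 [317.64455404 197.97902591]
 [317.63690539 193.72479204]
 [340.62589076 202.88409151]
 [294.68417812 202.90532897]]
[243, 243, 243, 254, 254, 254, 254, 254, 254, 254, 254, 254, 237, 28, 12, 12, 12, 13, 16, 18, 19, 22, 23, 25, 29, 30, 33, 36, 36, 39, 40, 40, 42, 44, 44, 43, 45, 46, 45, 45]
210 301 333
215 299 335
220 297 337
230 296 337
240 296 337
250 296 337
260 296 337
slide [-0.0028, -0.1032, 0.8465] rot [-0.0201, 0.0005, -0.0011]
```

>>> apply_moves([
  {"slide": [-0.05, 0, 0.05], "rotation": [0, 0, 0]},
  {"slide": [-0.08, -0.02, 0.15], "rotation": [-0.01, 0, 0]},
  {"slide": [-0.08, -0.04, 0.27], "rotation": [-0.02, 0, 0]},
  {"slide": [-0.08, -0.06, 0.39], "rotation": [-0.02, 0, 0]},
  {"slide": [-0.08, -0.08, 0.51], "rotation": [-0.02, 0, 0]},
  {"slide": [-0.08, -0.1, 0.63], "rotation": [-0.02, 0, 0]},
  {"slide": [-0.08, -0.102, 0.75], "rotation": [-0.02, 0, 0]},
  {"slide": [-0.08, -0.102, 0.82], "rotation": [-0.02, 0, 0]},
  {"slide": [-0.08, -0.102, 0.847], "rotation": [-0.02, 0, 0]},
  {"slide": [-0.08, -0.102, 0.847], "rotation": [-0.02, 0, 0]},
  {"slide": [-0.08, -0.102, 0.847], "rotation": [-0.02, 0, 0]},
])

```text
time: 9.28
tool_pos: [0.5319, 0.0205, 0.2935]
orientation: [0.517, -0.482, 0.518, 0.483]
ft_force: [-0.3, 0.3, -1.8]
gripper_width: 0.0195
```

```bash
python3 - <<'E'
from h import *
st(); c=shot("scene","scene3.png"); w=shot("wrist","wrist3.png"); t=shot("top","top3.png")
T=pose(); g=T[:3,3]-[0,0,.078]; print(proj(c,[g,g-[0,0,.076],[.532,.021,.096]])); print(proj(w,[[.532,.021,.096]]))
u,v=proj(c,[.532,.021,.096])[0].astype(int)
a=cv2.resize(c["pixels"][v-70:v+20,u-60:u+60],(400,300),interpolation=cv2.INTER_CUBIC)
b=w["pixels"][130:430,120:520]; cv2.imwrite("pics/crop6.png",np.hstack([a,b])); print(u-60,v-70)
E
```

```text
t 9.28 p [0.5319 0.0205 0.2935] yaw 176.01 F [-0.3  0.3 -1.8] M [ 0.06 -0.11 -0.06] w 0.0195 j [-0.03  0.27  1.58 -0.    1.29 -1.53]
[[303.14184413 174.39535156]
 [304.30825686 199.40240823]
 [305.09448347 211.85145064]]
[[318.69799798 241.46208839]]
245 141
```

View pics/crop6.png

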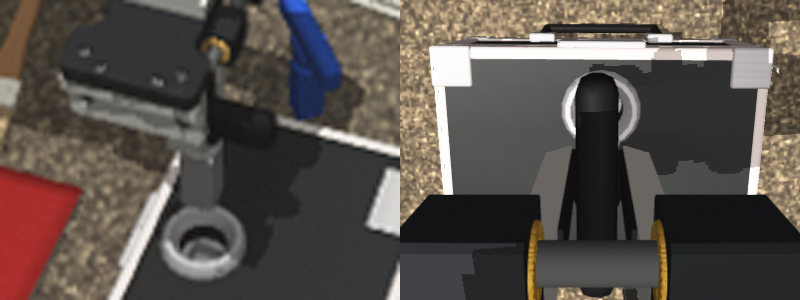

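The key hangs vertically above the ring. The ring in the wrist view is centred near pixel (321,240), against a predicted 318.7. I'll measure it more exactly.

```bash
python3 - <<'E'
from h import *
w=load("wrist3"); g=w["pixels"].max(2)
s=g[200:285,270:370]
m=(s>115).astype(np.uint8); n,l,q,ce=cv2.connectedComponentsWithStats(m)
for i in range(1,n):
    if q[i,4]>60: print(q[i],ce[i])
i=1+q[1:,4].argmax()
m=np.zeros_like(m)
for i in range(1,n):
    if q[i,4]>100 and q[i,1]>15 : m|=(l==i).astype(np.uint8)
h=cv2.convexHull(cv2.findNonZero(m)); (x,y),r=cv2.minEnclosingCircle(h); print(x+270,y+200,r)
uv=(x+270,y+200); X=plane(w,uv,.096); print(X, "rel tool",pose()[:3,:3].T@(X-pose()[:3,3]))
E
```

```text
[ 11   2  27  67 619] [19.99030695 36.42003231]
[ 58   4  31  69 697] [77.70875179 38.71736011]Traceback (most recent call last):
  File "<stdin>", line 11, in <module>
cv2.error: OpenCV(4.12.0) /io/opencv/modules/imgproc/src/convhull.cpp:143: error: (-215:Assertion failed) total >= 0 && (depth == CV_32F || depth == CV_32S) in function 'convexHull'
```

```bash
python3 - <<'E'
from h import *
w=load("wrist3"); g=w["pixels"].max(2)
m=(g[200:285,270:370]>115).astype(np.uint8); n,l,q,ce=cv2.connectedComponentsWithStats(m)
m=np.isin(l,[i for i in range(1,n) if q[i,4]>300]).astype(np.uint8)
P=cv2.convexHull(cv2.findNonZero(m))[:,0]+[270,200]
X=np.array([plane(w,p.tolist(),.096) for p in P])
for k in range(6):
    A=np.c_[2*X[:,:2],np.ones(len(X))]; s=np.linalg.lstsq(A,(X[:,:2]**2).sum(1),rcond=None)[0]; r=np.sqrt(s[2]+s[0]**2+s[1]**2)
    e=np.hypot(*(X[:,:2]-s[:2]).T)-r; print(s[:2],r,abs(e).max()); X=X[e>-.0008] if (e>-.0008).sum()>8 else X
T=pose(); print(T[:3,:3].T@(np.r_[s[:2],.096]-T[:3,3]))
E
```

```text
[0.53089993 0.02168689] 0.02597674256719777 0.0008507352051172062
[0.53079936 0.02172145] 0.02600878086900641 0.0005767805286807128
[0.53079936 0.02172145] 0.02600878086900641 0.0005767805286807128
[0.53079936 0.02172145] 0.02600878086900641 0.0005767805286807128
[0.53079936 0.02172145] 0.02600878086900641 0.0005767805286807128
[0.53079936 0.02172145] 0.02600878086900641 0.0005767805286807128
[0.1980273  0.00122488 0.0019324 ]
```

>>> apply_moves([
  {"slide": [0.05, 0.005, 0.005], "rotation": [0, 0, 0]},
  {"slide": [0.1, 0.005, 0.005], "rotation": [0, 0, 0]},
  {"slide": [0.14, 0.005, 0.005], "rotation": [0, 0, 0]},
  {"slide": [0.165, 0.005, 0.005], "rotation": [0, 0, 0]},
  {"slide": [0.18, 0.005, 0.005], "rotation": [0, 0, 0]},
  {"slide": [0.18, 0.005, 0.005], "rotation": [0, 0, 0]},
])

```text
time: 9.93
tool_pos: [0.5305, 0.0221, 0.2397]
orientation: [0.517, -0.482, 0.518, 0.482]
ft_force: [-0.2, -0.1, -2.9]
gripper_width: 0.0193
```

```bash
python3 - <<'E'
from h import *
st()
E
```

```text
t 9.93 p [0.5305 0.0221 0.2397] yaw 175.95 F [-0.2 -0.1 -2.9] M [ 0.06 -0.11  0.02] w 0.0193 j [-0.03  0.32  1.65 -0.    1.17 -1.53]
```

>>> apply_moves([
  {"slide": [0.015, 0, 0], "rotation": [0, 0, 0]},
  {"slide": [0.03, 0, 0], "rotation": [0, 0, 0]},
  {"slide": [0.04, 0, 0], "rotation": [0, 0, 0]},
  {"slide": [0.04, 0, 0], "rotation": [0, 0, 0]},
])

```text
time: 10.27
tool_pos: [0.5305, 0.0226, 0.2277]
orientation: [0.517, -0.482, 0.517, 0.482]
ft_force: [-0.0, -0.5, -2.5]
gripper_width: 0.0196
```

>>> apply_moves([
  {"slide": [0.006, 0, 0], "rotation": [0, 0, 0]},
  {"slide": [0.01, 0, 0], "rotation": [0, 0, 0]},
  {"slide": [0.013, 0, 0], "rotation": [0, 0, 0]},
  {"slide": [0.013, 0, 0], "rotation": [0, 0, 0]},
])

```text
time: 10.6
tool_pos: [0.5306, 0.0226, 0.2242]
orientation: [0.517, -0.482, 0.517, 0.482]
ft_force: [-0.6, 0.1, -1.8]
gripper_width: 0.0194
```

```bash
python3 - <<'E'
from h import *
st()
E
```

```text
t 10.6 p [0.5306 0.0226 0.2242] yaw 176.0 F [-0.6  0.1 -1.8] M [ 0.06 -0.17 -0.  ] w 0.0194 j [-0.03  0.34  1.66  0.    1.14 -1.53]
```

>>> apply_moves([
  {"slide": [0.003, 0, 0], "rotation": [0, 0, 0]},
  {"slide": [0.005, 0, 0], "rotation": [0, 0, 0]},
  {"slide": [0.005, 0, 0], "rotation": [0, 0, 0]},
])

```text
time: 10.85
tool_pos: [0.5306, 0.0225, 0.2228]
orientation: [0.517, -0.482, 0.517, 0.482]
ft_force: [-0.3, -0.1, -2.2]
gripper_width: 0.0191
```

```bash
python3 - <<'E'
from h import *
st()
E
```

```text
t 10.85 p [0.5306 0.0225 0.2228] yaw 175.99 F [-0.3 -0.1 -2.2] M [-0.19 -0.12 -0.03] w 0.0191 j [-0.03  0.34  1.67 -0.    1.14 -1.53]
```

>>> apply_moves([
  {"slide": [0.003, 0, 0], "rotation": [0, 0, 0]},
  {"slide": [0.006, 0, 0], "rotation": [0, 0, 0]},
  {"slide": [0.006, 0, 0], "rotation": [0, 0, 0]},
])

```text
time: 11.1
tool_pos: [0.5306, 0.0226, 0.2209]
orientation: [0.517, -0.482, 0.517, 0.482]
ft_force: [-0.7, -0.8, -0.9]
gripper_width: 0.0194
```

```bash
python3 - <<'E'
from h import *
st()
E
```

```text
t 11.1 p [0.5306 0.0226 0.2209] yaw 175.99 F [-0.7 -0.8 -0.9] M [-0.22 -0.12 -0.04] w 0.0194 j [-0.03  0.34  1.67 -0.    1.13 -1.53]
```

>>> apply_moves([
  {"slide": [0.003, 0, 0], "rotation": [0, 0, 0]},
  {"slide": [0.005, 0, 0], "rotation": [0, 0, 0]},
  {"slide": [0.005, 0, 0], "rotation": [0, 0, 0]},
])

```text
time: 11.35
tool_pos: [0.5306, 0.0226, 0.2194]
orientation: [0.517, -0.482, 0.517, 0.482]
ft_force: [0.3, -1.8, -2.6]
gripper_width: 0.0194
```

```bash
python3 - <<'E'
from h import *
st()
E
```

```text
t 11.35 p [0.5306 0.0226 0.2194] yaw 175.99 F [ 0.3 -1.8 -2.6] M [-0.3  -0.1   0.01] w 0.0194 j [-0.03  0.34  1.67 -0.    1.13 -1.53]
```

>>> apply_moves([
  {"slide": [0.004, 0, 0], "rotation": [0, 0, 0]},
  {"slide": [0.008, 0, 0], "rotation": [0, 0, 0]},
  {"slide": [0.008, 0, 0], "rotation": [0, 0, 0]},
])

```text
time: 11.6
tool_pos: [0.5306, 0.0226, 0.2169]
orientation: [0.517, -0.482, 0.517, 0.482]
ft_force: [-0.4, -1.7, -1.8]
gripper_width: 0.0194
```

```bash
python3 - <<'E'
from h import *
st(); c=shot("scene","scene4.png"); w=shot("wrist","wrist4.png")
u,v=proj(c,[.532,.021,.096])[0].astype(int)
a=cv2.resize(c["pixels"][v-60:v+30,u-60:u+60],(400,300),interpolation=cv2.INTER_CUBIC)
b=w["pixels"][130:430,120:520]; cv2.imwrite("pics/crop7.png",np.hstack([a,b]))
E
```

```text
t 11.6 p [0.5306 0.0226 0.2169] yaw 175.99 F [-0.4 -1.7 -1.8] M [-0.37 -0.08  0.02] w 0.0194 j [-0.03  0.35  1.67 -0.    1.13 -1.53]
```

View pics/crop7.png

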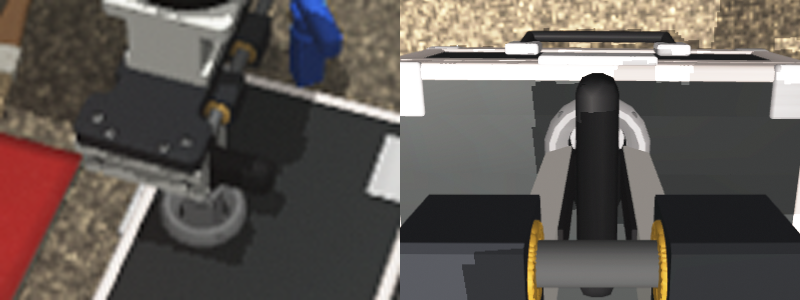

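The key hasn't slipped in the grip: its handle end is still at pixel (317,203). Its lower end is 33 mm below the mouth, past the 26 mm drive face, so it appears to have dropped straight into the recess. I'll keep lowering gently.

>>> apply_moves([
  {"slide": [0.005, 0, 0], "rotation": [0, 0, 0]},
  {"slide": [0.01, 0, 0], "rotation": [0, 0, 0]},
  {"slide": [0.013, 0, 0], "rotation": [0, 0, 0]},
  {"slide": [0.016, 0, 0], "rotation": [0, 0, 0]},
  {"slide": [0.016, 0, 0], "rotation": [0, 0, 0]},
])

```text
time: 12.12
tool_pos: [0.5306, 0.0226, 0.2121]
orientation: [0.517, -0.482, 0.517, 0.482]
ft_force: [-0.0, -1.7, -2.3]
gripper_width: 0.0192
```

```bash
python3 - <<'E'
from h import *
st()
E
```

```text
t 12.12 p [0.5306 0.0226 0.2121] yaw 175.99 F [-0.  -1.7 -2.3] M [-0.41 -0.08 -0.02] w 0.0192 j [-0.03  0.35  1.68  0.    1.11 -1.53]
```

>>> apply_moves([
  {"slide": [0.003, 0, 0], "rotation": [0.03, 0, 0]},
  {"slide": [0.005, 0, 0], "rotation": [0.07, 0, 0]},
  {"slide": [0.005, 0, 0], "rotation": [0.12, 0, 0]},
  {"slide": [0.005, 0, 0], "rotation": [0.17, 0, 0]},
  {"slide": [0.005, 0, 0], "rotation": [0.22, 0, 0]},
  {"slide": [0.005, 0, 0], "rotation": [0.25, 0, 0]},
  {"slide": [0.005, 0, 0], "rotation": [0.25, 0, 0]},
])

```text
time: 12.7
tool_pos: [0.5306, 0.0227, 0.2107]
orientation: [0.602, -0.371, 0.602, 0.372]
ft_force: [-0.6, -0.1, -2.4]
gripper_width: 0.0191
```

```bash
python3 - <<'E'
from h import *
st()
E
```

```text
t 12.7 p [0.5306 0.0227 0.2107] yaw 153.37 F [-0.6 -0.1 -2.4] M [-0.04 -0.06  0.07] w 0.0191 j [-0.03  0.35  1.68  0.    1.11 -1.13]
```

>>> apply_moves([
  {"slide": [0, 0, 0], "rotation": [0.05, 0, 0]},
  {"slide": [0, 0, 0], "rotation": [0.1, 0, 0]},
  {"slide": [0, 0, 0], "rotation": [0.15, 0, 0]},
  {"slide": [0, 0, 0], "rotation": [0.2, 0, 0]},
  {"slide": [0, 0, 0], "rotation": [0.25, 0, 0]},
  {"slide": [0, 0, 0], "rotation": [0.3, 0, 0]},
  {"slide": [0, 0, 0], "rotation": [0.35, 0, 0]},
  {"slide": [0, 0, 0], "rotation": [0.4, 0, 0]},
  {"slide": [0, 0, 0], "rotation": [0.45, 0, 0]},
  {"slide": [0, 0, 0], "rotation": [0.48, 0, 0]},
  {"slide": [0, 0, 0], "rotation": [0.48, 0, 0]},
])

```text
time: 13.62
tool_pos: [0.5307, 0.0229, 0.2108]
orientation: [0.696, -0.124, 0.696, 0.125]
ft_force: [2.1, 0.9, -2.9]
gripper_width: 0.0194
```

```bash
python3 - <<'E'
from h import *
st()
E
```

```text
t 13.62 p [0.5307 0.0229 0.2108] yaw 110.28 F [ 2.1  0.9 -2.9] M [ 0.24 -0.42  0.05] w 0.0194 j [-0.03  0.35  1.68  0.    1.11 -0.38]
```

>>> apply_moves([
  {"slide": [0, 0, 0], "rotation": [0.03, 0, 0]},
  {"slide": [0, 0, 0], "rotation": [0.06, 0, 0]},
  {"slide": [0, 0, 0], "rotation": [0.09, 0, 0]},
  {"slide": [0, 0, 0], "rotation": [0.09, 0, 0]},
])

```text
time: 13.95
tool_pos: [0.5308, 0.0228, 0.2109]
orientation: [0.703, -0.075, 0.703, 0.076]
ft_force: [3.0, 1.5, -2.8]
gripper_width: 0.0195
```

```bash
python3 - <<'E'
from h import *
st()
E
```

```text
t 13.95 p [0.5308 0.0228 0.2109] yaw 102.25 F [ 3.   1.5 -2.8] M [ 0.29 -0.57  0.03] w 0.0195 j [-0.03  0.35  1.68  0.    1.11 -0.24]
```

>>> apply_moves([
  {"slide": [0, 0, 0], "rotation": [0.03, 0, 0]},
  {"slide": [0, 0, 0], "rotation": [0.06, 0, 0]},
  {"slide": [0, 0, 0], "rotation": [0.06, 0, 0]},
])

```text
time: 14.2
tool_pos: [0.5308, 0.0227, 0.2109]
orientation: [0.706, -0.042, 0.706, 0.042]
ft_force: [2.2, 1.9, -2.8]
gripper_width: 0.019
```

```bash
python3 - <<'E'
from h import *
st()
E
```

```text
t 14.2 p [0.5308 0.0227 0.2109] yaw 96.87 F [ 2.2  1.9 -2.8] M [ 0.28 -0.62  0.08] w 0.019 j [-0.03  0.35  1.68  0.    1.11 -0.15]
```

>>> apply_moves([
  {"slide": [0, 0, 0], "rotation": [0.02, 0, 0]},
  {"slide": [0, 0, 0], "rotation": [0.04, 0, 0]},
  {"slide": [0, 0, 0], "rotation": [0.04, 0, 0]},
])

```text
time: 14.45
tool_pos: [0.5308, 0.0227, 0.2109]
orientation: [0.707, -0.021, 0.707, 0.021]
ft_force: [3.1, 1.7, -3.0]
gripper_width: 0.0194
```

```bash
python3 - <<'E'
from h import *
st()
E
```

```text
t 14.45 p [0.5308 0.0227 0.2109] yaw 93.34 F [ 3.1  1.7 -3. ] M [ 0.21 -0.68  0.11] w 0.0194 j [-0.03  0.35  1.68  0.    1.11 -0.08]
```

>>> apply_moves([
  {"slide": [0, 0, 0], "rotation": [0.02, 0, 0]},
  {"slide": [0, 0, 0], "rotation": [0.04, 0, 0]},
  {"slide": [0, 0, 0], "rotation": [0.04, 0, 0]},
])

```text
time: 14.7
tool_pos: [0.5308, 0.0226, 0.2109]
orientation: [0.707, 0.002, 0.707, -0.002]
ft_force: [2.6, 1.4, -3.2]
gripper_width: 0.0195
```

```bash
python3 - <<'E'
from h import *
st(); w=shot("wrist","wrist5.png")
u=w["pixels"].max(2)
for v in(210,220,240,260): r=np.where(u[v,270:365]<48)[0]+270; print(v,r.min() if len(r) else None,r.max() if len(r) else None)
E
```

```text
t 14.7 p [0.5308 0.0226 0.2109] yaw 89.72 F [ 2.6  1.4 -3.2] M [ 0.27 -0.76  0.15] w 0.0195 j [-0.03  0.35  1.68  0.    1.11 -0.02]
210 270 363
220 270 364
240 270 364
260 294 336
```

>>> apply_moves([
  {"slide": [0, 0, 0], "rotation": [0.03, 0, 0]},
  {"slide": [0, 0, 0], "rotation": [0.06, 0, 0]},
  {"slide": [0, 0, 0], "rotation": [0.06, 0, 0]},
])

```text
time: 15.0
tool_pos: [0.5307, 0.0227, 0.2109]
orientation: [0.706, 0.035, 0.706, -0.035]
ft_force: [3.0, 2.5, -3.1]
gripper_width: 0.0193
```

```bash
python3 - <<'E'
from h import *
st(); w=shot("wrist","wrist6.png"); c=shot("top","top6.png"); T=pose(); 
P=lambda x,y,z:(T@[x,y,z,1])[:3]
print(proj(w,[P(.066,.045,0)]))
a=cv2.resize(c["pixels"][190:310,220:380],(400,300),interpolation=cv2.INTER_CUBIC)
cv2.imwrite("pics/crop8.png",np.hstack([a,w["pixels"][130:430,120:520]]))
E
```

```text
t 15.0 p [0.5307 0.0227 0.2109] yaw 84.26 F [ 3.   2.5 -3.1] M [ 0.52 -0.73  0.28] w 0.0193 j [-0.03  0.35  1.68  0.    1.11  0.07]
[[315.44712331 206.07457284]]
```

View pics/crop8.png

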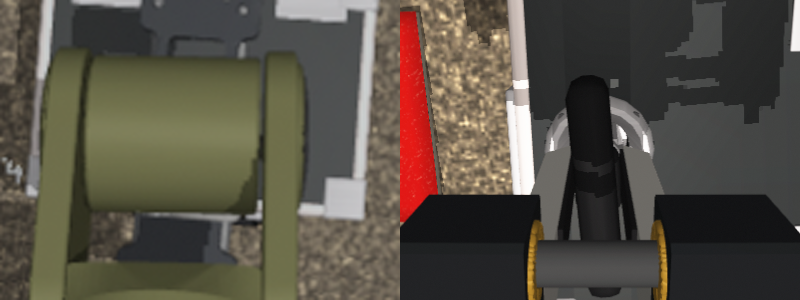

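The handle now sits skewed in the pads, so the key lags the tool, which suggests it has met its stop. I'll measure the lag.

```bash
python3 - <<'E'
from h import *
for n in("wrist4","wrist5","wrist6"):
    w=load(n); im=w["pixels"].astype(int).max(2); T=w["T"]
    L=[]
    for v in range(216,256,4):
        row=im[v]; d=np.abs(np.diff(cv2.GaussianBlur(row[None].astype(np.uint8),(3,1),0)[0].astype(int)))
        l=280+d[280:312].argmax(); r=322+d[322:352].argmax(); L.append((v,l,r))
    L=np.array(L); print(n,L[:,1].tolist(),L[:,2].tolist())
    for k in(1,2):
        X=np.array([plane(w,(float(a[k]),float(a[0])),.2109-.066-.006) for a in L]); p=np.polyfit(np.arange(len(X)),X[:,:2],1)[0]; print(np.degrees(np.arctan2(-p[1],-p[0])).round(2))
E
```

```text
wrist4 [296, 295, 294, 294, 295, 295, 295, 295, 295, 295] [336, 337, 338, 338, 338, 338, 338, 338, 338, 338]
175.19
178.71
wrist5 [295, 293, 292, 291, 292, 292, 292, 292, 292, 292] [335, 335, 335, 335, 335, 336, 335, 335, 336, 336]
86.31
91.7
wrist6 [288, 287, 285, 285, 284, 285, 286, 286, 287, 287] [329, 328, 328, 329, 329, 329, 329, 330, 330, 347]
83.28
100.07
```

>>> apply_moves([
  {"slide": [0, 0, 0], "rotation": [0.03, 0, 0]},
  {"slide": [0, 0, 0], "rotation": [0.06, 0, 0]},
  {"slide": [0, 0, 0], "rotation": [0.06, 0, 0]},
  {"slide": [0, 0, 0], "rotation": [0.06, 0, 0]},
])

```text
time: 15.43
tool_pos: [0.5308, 0.0226, 0.211]
orientation: [0.704, 0.068, 0.704, -0.068]
ft_force: [5.2, 2.0, -3.5]
gripper_width: 0.0195
```

```bash
python3 - <<'E'
from h import *
st(); w=shot("wrist","wrist7.png"); im=w["pixels"].astype(int).max(2)
cv2.imwrite("pics/crop9.png",cv2.resize(w["pixels"][190:400,220:420],None,fx=2.5,fy=2.5,interpolation=cv2.INTER_CUBIC))
E
```

```text
t 15.43 p [0.5308 0.0226 0.211 ] yaw 78.97 F [ 5.2  2.  -3.5] M [ 0.25 -1.26  0.35] w 0.0195 j [-0.03  0.35  1.68 -0.    1.11  0.17]
```

View pics/crop9.png

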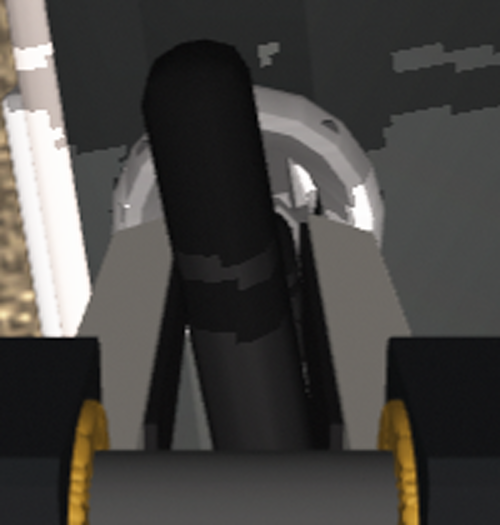

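The handle is now skewed about 9° in the pads and the reaction torque is rising. The key itself stopped near −90° while the tool turned on, so the tongue is at its stop. I'll release and retreat straight up.

>>> apply_moves([
  {"slide": [0, 0, 0], "rotation": [0, 0, 0]},
  {"slide": [0, 0, 0], "rotation": [0, 0, 0]},
  {"slide": [0, 0, 0], "rotation": [0, 0, 0]},
  {"slide": [0, 0, 0], "rotation": [0, 0, 0]},
  {"slide": [0, 0, 0], "rotation": [0, 0, 0]},
  {"slide": [0, 0, 0], "rotation": [0, 0, 0]},
  {"slide": [0, 0, 0], "rotation": [0, 0, 0]},
  {"slide": [0, 0, 0], "rotation": [0, 0, 0]},
  {"slide": [0, 0, 0], "rotation": [0, 0, 0]},
], fingers=0)

```text
time: 16.23
tool_pos: [0.5306, 0.0226, 0.2108]
orientation: [0.704, 0.069, 0.704, -0.069]
ft_force: [-0.8, -0.5, 0.5]
gripper_width: 0.0758
```

>>> apply_moves([
  {"slide": [-0.04, 0, 0], "rotation": [0, 0, 0]},
  {"slide": [-0.12, 0, 0], "rotation": [0, 0, 0]},
  {"slide": [-0.22, 0, 0], "rotation": [0, 0, 0]},
  {"slide": [-0.32, 0, 0], "rotation": [0, 0, 0]},
  {"slide": [-0.32, 0, 0], "rotation": [0, 0, 0]},
  {"slide": [-0.32, 0, 0], "rotation": [0, 0, 0]},
])

```text
time: 16.73
tool_pos: [0.5309, 0.0226, 0.3081]
orientation: [0.705, 0.069, 0.703, -0.069]
ft_force: [-0.1, -0.2, -0.5]
gripper_width: 0.0939
```

```bash
python3 - <<'E'
from meas import *
st(); w=shot("wrist","wrist8.png"); c=shot("scene","scene8.png")
p=proj(w,[.5305,.022,.144])[0]; print(p); handle(w,p,.144)
u,v=proj(c,[.532,.021,.096])[0].astype(int)
a=cv2.resize(c["pixels"][v-60:v+30,u-60:u+60],(400,300),interpolation=cv2.INTER_CUBIC)
cv2.imwrite("pics/crop10.png",np.hstack([a,w["pixels"][130:430,120:520]]))
E
```

```text
t 16.73 p [0.5309 0.0226 0.3081] yaw 78.8 F [-0.1 -0.2 -0.5] M [-0.01 -0.04  0.01] w 0.0939 j [-0.03  0.25  1.57  0.    1.32  0.17]
[315.15330098 256.57449082]
rect ((314.77203369140625, 247.4507598876953), (148.0152587890625, 41.675567626953125), 79.7431869506836) len [np.float64(0.0236), np.float64(0.0898)] c [0.5313 0.0256 0.144 ] yaw -90.72442497242758
```

View pics/crop10.png

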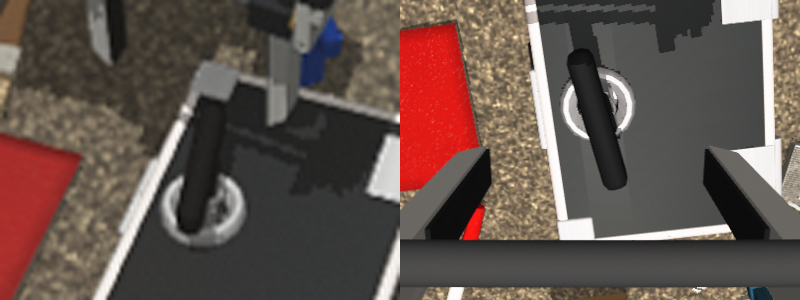

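The key stands upright and released in the ring. Its handle is about 8° short of parallel to the lid's front edge, which is about −82° from square with the lid. The 73° stop plus the key's roughly 8° of play in the recess gives −81°, so this agrees. The lid is shut and the gripper is clear, so I'm handing in.

```bash
python3 - <<'E'
from h import *
print(robot.close_job()); st()
E
```

```text
the job is handed in; nothing more can be done
None
the job is handed in; nothing more can be done
```

The lid is shut, and I handed the job in at about 16.7 s with the T-key turned to its stop and left standing in the lock. No verdict was reported.

**What I did**
- **Lid:** I pushed it down with closed fingers until it seated, at z = 0.086 m. The last press read about 54 N at the wrist. That went through the fingertips and is under the 120 N wrist limit. It would exceed the 40 N limit on the gripper's body if fingertip contact counts towards that.
- **Key:** I took the black T-key from the stand and lowered it into the ring. It dropped straight into the recess, so the back-and-forth search wasn't needed. Lowering forces stayed at about 3 N or less.
- **Turn and release:** I turned the tool about 97° clockwise. The key stopped short of that and its handle slipped in the pads. I then let go and rose clear.

**Last checks**
- **Depth:** the key's lower end was about 39 mm below the mouth, worked out from the tool height before release.
- **Contact:** the force was about zero once the arm had risen clear.
- **Key and lid:** the picture shows the lid shut and the key upright in the ring.

**What disagreed**
- **Key angle:** comparing the handle with the lid edge gives about −82° from square, against an expected −81° at the stop. Fitting a rectangle to the handle gives about −87°; I trusted it less because of shadows.
- **Stop not measured directly:** I judged the tongue to be at its stop from the torque rising to about 0.35 Nm and from the handle slipping.
- **Gripper opening:** it read 19 mm on the 16 mm handle throughout, and I couldn't explain it.

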